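# Earth yourself, switch on and wake the backup drive

## Task

Bring the yellow-edged drive up without a static shock: with the fingertips first lightly touch the steel cap of the earthing post, then push the power strip's toggle switch over to on (away from the robot), and only then press the large round wake key on the drive, leaving its small square eject key alone. Be gentle, do not touch the drive before the power is on, do not pick up or shift the drive or anything else, and finish with the switch on and the keys free.

Things in the scene. Friction and masses are not known exactly. Their poses are not given: they have to be found in the camera images.
- earth_cap: Flat round steel cap, 36 mm across and 8 mm thick, on top of the earthing post (a post 24 mm thick on a black round foot of 68 mm, fixed to the shelf). Sprung: gives straight down up to 8 mm, about 4 N when fully down. Origin at the centre of the cap's underside, z up.
- earth_cap_top (a point): Centre of the cap's upper face, where to touch it; 55 mm above the shelf.
- strip: White power strip fixed to the slate grey shelf, 60 x 250 x 36 mm (x, y, z of its frame), three round sockets and at its +y end a steel toggle. Origin at the centre of its underside on the shelf. Its +x points away from the robot, give or take 12 degrees; the switch is pushed along this +x.
- switch (a joint): Angle of the toggle, rad: 0 to 0.12 off at the start (leaning 0.45 rad towards the strip's -x, towards the robot), 0.9 fully on (leaning 0.45 rad to +x). Stays where it is left; about 1 N at the tip moves it.
- switch_tip (a point): Free end of the toggle, a steel bat handle 32 mm long and 7 to 11 mm thick; moves with it, 28 to 32 mm above the strip's upper face.
- switch_pivot (a point): The toggle's hinge point, on the strip's upper face (36 mm above the shelf), 85 mm from its middle; the hinge line runs along the strip's y.
- drive: Loose external drive, 100 x 150 x 27 mm (x, y, z of its frame), metal top in a yellow rubber edge, 0.3 to 0.6 kg, lying flat on the shelf. Origin at the centre of its underside.
- wake_top (a point): Centre of the upper face of the wake key: large, round, grey, 28 mm across, 40 mm to +y of the drive's middle, 35 mm above the shelf, standing about 8 mm proud of the drive's top.
- wake (a joint): How far the wake key is pressed, m: 0 free, 0.006 fully down (about 4 N); springs back. 3 mm or more wakes the drive.
- eject_top (a point): Centre of the upper face of the small square eject key, 12 mm wide, 50 mm to -y of the drive's middle, 33 mm above the shelf, standing about 6 mm proud; to be left alone.
- eject (a joint): How far the eject key is pressed, m: 0 free, 0.006 fully down.
- drive_box: Loose closed clear plastic drive box, 110 x 150 x 40 mm, with a steel spring clip on its -x side that stands 2 mm above its top. Leave alone. Origin at the centre of its underside, on the shelf.
- magnifier: Loose stainless magnifier stand: round foot of 90 mm, rod, lens of 80 mm at a height of 130 mm, 135 mm tall in all. Leave alone. Origin under the centre of the foot.
- stick: Loose memory stick, 56 x 19 x 10 mm, lying along its x. Leave alone. Origin at the middle of its underside.
- reader: Loose grey card reader, 60 x 24 x 14 mm, long side along x. Leave alone. Origin at the middle of its underside.
- tape: Loose tape roll lying flat, 70 mm across, 19 mm high. Leave alone. Origin at the middle of its underside.
- bottle: Loose white bottle, 48 mm across, 120 mm tall, upright. Leave alone. Origin at the middle of its underside.
- adapter: Loose black plug adapter, 50 x 65 x 30 mm. Leave alone. Origin at the middle of its underside.

How it is judged:
On the way, in this order (a step that is already met when the one before it is completed fails the run):
1. the fingertips touch the earthing cap, with the switch still off (contact force between the fingers and earth_cap above 0.5 N and value of joint switch below 0.3 rad), for 0.1 s.
2. the toggle is pushed over to on (value of joint switch above 0.7 rad), for 0.1 s.
3. the round wake key is pressed by the fingertips (value of joint wake above 0.003 m and contact force between the fingers and drive above 0.5 N), for 0.05 s.
At the end, for the whole second after the job is handed in: The switch stands at on (above 0.7 of 0.9 rad), both keys are free (under 1.5 mm), the drive rests within 15 mm of where it lay, and the bystanders are within 20 mm of their places (value of joint switch above 0.7 rad and value of joint each of wake, eject below 0.0015 m and distance of drive from where it was at the start of the episode below 0.015 m and linear speed of drive below 0.02 m/s and distance of each of drive_box, magnifier, stick, reader, tape, bottle, adapter from where it was at the start of the episode below 0.02 m); the robot touches nothing.
It fails at once if the drive is touched before the power is on (value of joint switch below 0.6 rad and contact force between the arm and drive above 0.5 N).
It fails at once if the eject key is pressed (value of joint eject above 0.003 m).
It fails at once if the drive is lifted, carried or shoved more than 20 mm (distance of drive from where it was at the start of the episode above 0.02 m).
It fails at once if something is touched hard (over 25 N) (contact force between the arm and earth_cap above 25 N or contact force between the arm and strip above 25 N or contact force between the arm and drive above 25 N).
It fails at once if a bystander is moved by more than 25 mm (distance of any of drive_box, magnifier, stick, reader, tape, bottle, adapter from where it was at the start of the episode above 0.025 m).
It also fails if it takes over 54 s, if anything falls off the work surface, if the arm or the gripper's body presses on something with over 40 N, if the wrist force passes 120 N, or if a joint passes its speed limit or range.

## Robot

A 6-joint arm with a two-finger parallel gripper is mounted at the origin on the work surface. World frame = base frame: x ahead of the robot, y to its left, z up, the work surface at z = 0. Lengths are in m, angles in rad, forces in N, time in s.
With the tool pointing down it reaches from about 0.375 to 0.975 m from the base axis. Payload 3.8 kg.
Tool frame: the origin (TCP) lies midway between the tips of the shut fingers; the grasp point (between the pads) lies r.grip_depth behind it (r.grip_depth is the distance from the TCP to the grasp point, in m); z points along the fingers, x is the direction in which the jaws open and shut, and the axes are right-handed (so a half turn about z gives the same grasp; the last joint's range is limited). The gripper opens to 88 mm and grips with 3 to 60 N. Pads are 18 mm wide; open, the fingers measure 123 mm over their backs; the gripper's body (75 mm by 187 mm) begins 45 mm behind the grasp point.
Start: joints at [1.271, 0.264, 1.604, -0, 1.274, -0.037], TCP at [0.175, 0.652, 0.239] pointing down, gripper open.
Joint ranges: [-2.63, 2.63], [-0.94, 2.18], [0.31, 2.57], [-1.31, 4.45], [0, 2.66], [-2.55, 2.55]. Speed limits (rad/s): [2.57, 2.57, 3.14, 3.14, 3.14, 3.14].

## Interface

Orientations are given as a unit quaternion [x, y, z, w].
In Python, from bench import r gives the robot as it stands.
- The arm moves only by the shell command python3 -m jog 'ROWS' [FORCE]. ROWS is JSON, a list of rows, each a list of 3 entries, a list of its own where there are three numbers: the turn, a rotation vector about the world's x, y, z normalised to -1 to 1, where 1 is 2 pi rad, then the shift along the world's x, y, z normalised to -1 to 1, where 1 is 75 cm, then the opening, from 0 (shut) to 1 (fully open). A call has 1 to 10 rows; each row is the pose to reach, as a shift and turn from the pose measured when the call began, turning the shorter way round; what a row does not reach only later rows make up. A row lasts 1/8 s, in which the tool goes at most 62.5 mm and 10.7 degrees, less where a joint would pass 70% of its speed; a pose out of reach is approached as far as the arm can. A call with a number of a shift or a turn outside -1 to 1 is refused whole. A call with a gripper value outside its range is refused whole. The fingers move at their own pace and stop on an object; FORCE is the grip in N (left out, the last holds). Time passes only in rows, so rows that repeat a pose let the fingers close. It gives the time, the measured TCP pose, the force and the opening at its end, in the units of the state.
- r.get_obs(): the state, without advancing time (a new reading comes with each control period).
- r.grab_frame(name): name is "scene" or "top" or "wrist"; returns (picture, depth): 384x512x3 uint8, red, green, blue; 384x512 float32, m along the optical axis (not along the pixel's ray), 0 where there is no reading.
- r.get_calibration(name): a dict with "fovy" (degrees; the focal length in pixels is half the picture's height over the tangent of half this angle, whatever the lens; pixels are square), "cx", "cy" (the principal point, pixels), "pose" (4x4, takes a point from camera to world coordinates). Camera axes: x right, y down, z forward; pixel columns grow to the right and rows downward; lengths in m; the calibration is good to about 2 mm. A picture is of the moment at which its call begins: read the wrist's pose just before it. get_calibration takes no time and is no camera call; for the wrist camera it gives the pose at the moment of the call.
- r.hand_in(): hands the job in, once; it reports no verdict.
The state is a dict: "t": time; "joints": joint angles; "joint_velocities": joint speeds; "effort": joint torques, N m; "tool_pos": TCP position; "tool_rot": TCP orientation; "contact_force": force on the tool from outside, world axes, zero at the start; "torque": the same for the moment, N m; "finger_gap": finger opening in m.
Only numpy, scipy, OpenCV 4.12 (cv2) and the standard library are available. Lean on these libraries where they do the work, as an engineer would, in place of code of your own. Each camera call takes 0.05 s, during which the arm holds its last target.

## Working session

There is one attempt and no reset: what is moved stays moved. The work goes in short steps, Python scripts to look and compute and a shell command to move; the robot and the scene stay as the last step left them, time stands still between calls to the robot, and variables do not carry over. Pictures are saved under pics/ and viewed, and the job is handed in when it is done.

```bash
mkdir -p pics; ls
python3 - <<'E'
from bench import r
import cv2,numpy as np
o=r.get_obs();print(o['t'],o['tool_pos'],o['tool_rot'],o['finger_gap'],r.grip_depth)
for n in['scene','top']:
    im,d=r.grab_frame(n);cv2.imwrite(f'pics/{n}0.png',im[:,:,::-1]);np.savez(f'{n}0.npz',im=im,d=d)
    c=r.get_calibration(n);print(n,c)
    np.save(f'{n}_c.npy',c,allow_pickle=True)
E
```

```text
pics
0.0 [0.17516751 0.65115026 0.23743628] [ 7.93669915e-01  6.08347686e-01 -8.81604517e-04  6.17587960e-04] 0.08814705240511178 0.0187
scene {'fovy': 55.97584215755446, 'cx': 246.90173966457613, 'cy': 191.38178492632886, 'pose': array([[-0.59407003,  0.61975906, -0.51281528,  1.18994816],
       [ 0.8043131 ,  0.46770652, -0.366512  ,  0.44075372],
       [ 0.01269792, -0.63019784, -0.77633076,  1.04820296],
       [ 0.        ,  0.        ,  0.        ,  1.        ]])}
top {'fovy': 47.662003577996956, 'cx': 257.7432385231662, 'cy': 192.51901794287647, 'pose': array([[-0.00911319, -0.98461324,  0.17450993,  0.37042743],
       [-0.99994169,  0.00998429,  0.00411442,  0.0064396 ],
       [-0.00579347, -0.17446226, -0.98464682,  1.25082507],
       [ 0.        ,  0.        ,  0.        ,  1.        ]])}
```

View pics/scene0.png

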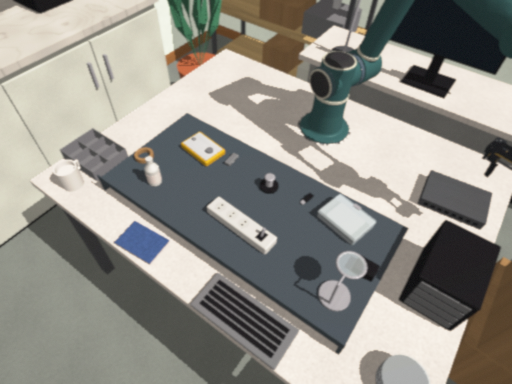

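View pics/top0.png

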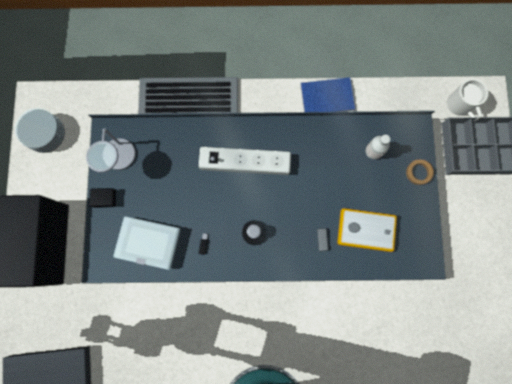

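```bash
cat > h.py <<'E'
import numpy as np,cv2
def load(n):
    z=np.load(n+'0.npz');return z['im'],z['d'],np.load(n+'_c.npy',allow_pickle=True).item()
def f(c):return 192/np.tan(np.radians(c['fovy'])/2)
def ray(c,u,v):
    p=c['pose'];d=p[:3,:3]@np.array([(u-c['cx'])/f(c),(v-c['cy'])/f(c),1]);return p[:3,3],d
def plane(c,u,v,z):
    o,d=ray(c,u,v);return o+d*(z-o[2])/d[2]
def dep(c,d,u,v):
    o,k=ray(c,u,v);return o+k*d[int(round(v)),int(round(u))]
def proj(c,P):
    q=np.linalg.inv(c['pose'])@np.append(P,1);return q[:2]/q[2]*f(c)+[c['cx'],c['cy']]
E
python3 - <<'E'
from h import *
im,d,c=load('top')
for u,v in[(200,250),(290,190),(400,180),(330,140),(120,190),(254,231),(355,227),(384,231),(214,158),(280,160),(250,300),(430,350)]:print((u,v),dep(c,d,u,v).round(4))
def crop(n,x,y,w,h,s):
    im,_,_=load(n);cv2.imwrite(f'pics/c_{n}_{x}.png',cv2.resize(im[y:y+h,x:x+w,::-1],None,fx=s,fy=s,interpolation=cv2.INTER_CUBIC))
crop('top',190,140,220,120,3.6)
crop('scene',170,120,130,140,4.2)
E
```

```text
(200, 250) [0.4237 0.1683 0.0723]
(290, 190) [ 0.5874 -0.0783  0.0614]
(400, 180) [ 0.6127 -0.3856  0.061 ]
(330, 140) [ 0.7306 -0.1951  0.0608]
(120, 190) [0.5926 0.3957 0.0598]
(254, 231) [0.4697 0.0219 0.1157]
(355, 227) [ 0.4793 -0.246   0.0976]
(384, 231) [ 0.4688 -0.3252  0.0868]
(214, 158) [0.6665 0.1278 0.1181]
(280, 160) [ 0.6647 -0.0504  0.0962]
(250, 300) [ 0.2867  0.0361 -0.0004]
(430, 350) [ 0.1489 -0.4568 -0.0014]
```

View pics/c_top_190.png

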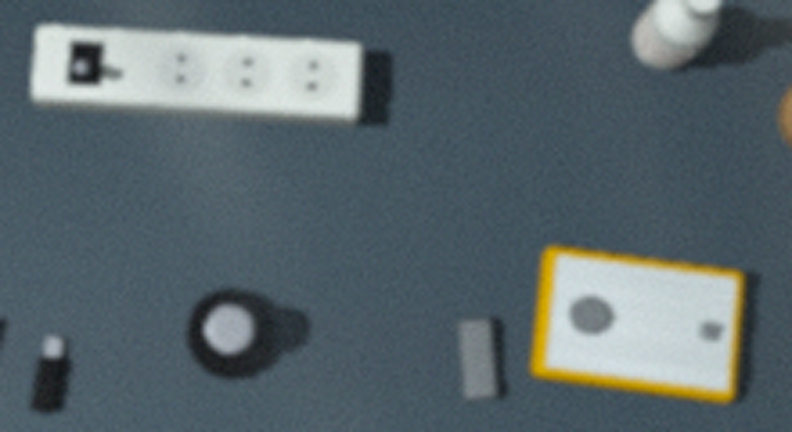

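View pics/c_scene_170.png

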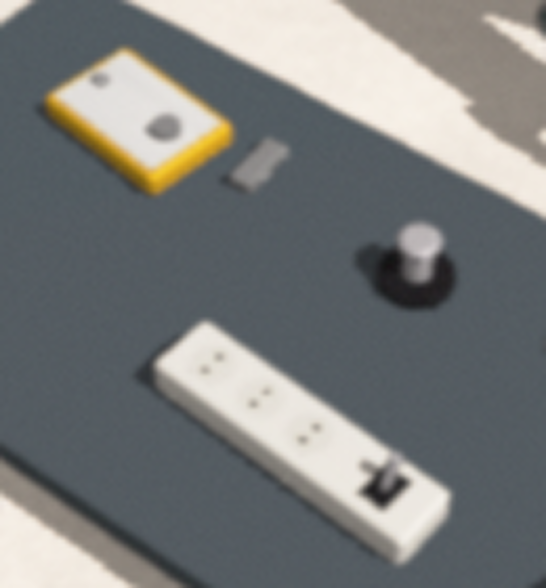

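Run:
```python
from h import *
S=0.061
im,d,c=load('top')
g=im.astype(int);hsv=cv2.cvtColor(im,cv2.COLOR_RGB2HSV)
def mask(m,box):
    x,y,w,h=box;k=np.zeros(m.shape,np.uint8);k[y:y+h,x:x+w]=m[y:y+h,x:x+w];return k
def big(k):
    cs,_=cv2.findContours(k,cv2.RETR_EXTERNAL,cv2.CHAIN_APPROX_NONE);return max(cs,key=cv2.contourArea)
# cap
k=mask((g.sum(2)>330),(235,215,40,35));q=big(k);m=cv2.minEnclosingCircle(q);mo=cv2.moments(q)
u,v=mo['m10']/mo['m00'],mo['m01']/mo['m00'];print('cap',u,v,m,plane(c,u,v,S+.055))
# strip
k=mask(g.sum(2)>480,(193,140,105,40));q=big(k);r_=cv2.minAreaRect(q);b=cv2.boxPoints(r_);print('strip',r_)
P=[plane(c,*p,S+.036) for p in b];print(np.round(P,4));P=np.array(P);print('mid',P.mean(0))
e=[P[(i+1)%4]-P[i] for i in range(4)];print([np.linalg.norm(x).round(4) for x in e],[np.degrees(np.arctan2(x[1],x[0])).round(1) for x in e])
# drive: yellow or white inside
k=mask(((hsv[...,1]>150)&(hsv[...,0]>12)&(hsv[...,0]<32)&(g.sum(2)>200)),(333,205,70,52));q=big(k);r_=cv2.minAreaRect(q);b=cv2.boxPoints(r_)
P=np.array([plane(c,*p,S+.02) for p in b]);print('drive',P.round(4),P.mean(0))
e=[P[(i+1)%4]-P[i] for i in range(4)];print([np.linalg.norm(x).round(4) for x in e],[np.degrees(np.arctan2(x[1],x[0])).round(1) for x in e])
for nm,box,z in[('wake',(345,219,20,17),.035),('eject',(382,226,11,11),.033)]:
    k=mask(g.sum(2)<480,box);q=big(k);mo=cv2.moments(q);u,v=mo['m10']/mo['m00'],mo['m01']/mo['m00'];print(nm,u,v,cv2.boundingRect(q),plane(c,u,v,S+z))
im,d,c=load('scene')
for n,u,v in[('cap',170+420/4.2,120+239/4.2),('wake',170+163/4.2,120+126/4.2),('tip',170+392/4.2,120+460/4.2)]:print(n,plane(c,u,v,S+{'cap':.055,'wake':.035,'tip':.066}[n]))
```

```text
cap 253.04621848739495 230.9747899159664 ((253.18182373046875, 231.0), 6.546180725097656) [0.46972452 0.02437251 0.116     ]
strip ((243.98284912109375, 159.29611206054688), (90.19639587402344, 20.617557525634766), 3.3177809715270996)
[[ 0.6473  0.1725  0.097 ]
 [ 0.7053  0.1701  0.097 ]
 [ 0.6879 -0.0771  0.097 ]
 [ 0.6302 -0.0726  0.097 ]]
mid [0.66765881 0.04823193 0.097     ]
[np.float64(0.0581), np.float64(0.2478), np.float64(0.0579), np.float64(0.2457)] [np.float64(-2.4), np.float64(-94.0), np.float64(175.5), np.float64(86.0)]
drive [[ 0.4351 -0.1958  0.081 ]
 [ 0.5344 -0.2132  0.081 ]
 [ 0.5118 -0.3686  0.081 ]
 [ 0.4132 -0.3491  0.081 ]] [ 0.47361217 -0.28166573  0.081     ]
[np.float64(0.1009), np.float64(0.1571), np.float64(0.1006), np.float64(0.1548)] [np.float64(-9.9), np.float64(-98.3), np.float64(168.8), np.float64(81.9)]
wake 354.030303030303 227.17532467532467 (349, 222, 12, 11) [ 0.47898759 -0.24372013  0.096     ]
eject 387.3086419753086 231.55555555555554 (385, 230, 6, 5) [ 0.46667688 -0.33186456  0.094     ]
cap [0.47472884 0.02597041 0.116     ]
wake [ 0.48652295 -0.24069849  0.096     ]
tip [0.6710952  0.13391412 0.127     ]
```

```bash
python3 -m jog '[[[0,0,0.03],[0.2,-0.42,0],0],[[0,0,0.03],[0.2,-0.42,0],0],[[0,0,0.03],[0.2,-0.42,0],0],[[0,0,0.03],[0.2,-0.42,0],0],[[0,0,0.03],[0.2,-0.42,0],0],[[0,0,0.03],[0.2,-0.42,0],0],[[0,0,0.03],[0.396,-0.835,0],0],[[0,0,0.03],[0.396,-0.835,0],0],[[0,0,0.03],[0.396,-0.835,0],0],[[0,0,0.03],[0.396,-0.835,0],0]]'
```

```text
t: 1.35
tool_pos: [0.4322, 0.1083, 0.2374]
tool_rot: [0.733, 0.68, -0.001, 0.001]
contact_force: [0.4, 0.1, -0.2]
finger_gap: 0.0005
```

```bash
python3 -m jog '[[[0,0,0],[0.053,-0.111,-0.06],0],[[0,0,0],[0.053,-0.111,-0.06],0],[[0,0,0],[0.053,-0.111,-0.06],0],[[0,0,0],[0.053,-0.111,-0.06],0]]'
python3 - <<'E'
from bench import r
import cv2,numpy as np
c=r.get_calibration('wrist');im,d=r.grab_frame('wrist');cv2.imwrite('pics/w1.png',im[:,:,::-1]);np.savez('wrist0.npz',im=im,d=d);np.save('wrist_c.npy',c,allow_pickle=True);print(c)
im,d=r.grab_frame('scene');cv2.imwrite('pics/s1.png',im[:,:,::-1])
o=r.get_obs();print(o['tool_pos'],o['contact_force'])
from h import *
print(proj(c,o['tool_pos']),proj(c,[.472,.025,.116]),proj(c,[.66,.134,.126]))
E
```

```text
t: 1.85
tool_pos: [0.4716, 0.0254, 0.1923]
tool_rot: [0.733, 0.68, -0.001, 0.0]
contact_force: [-0.3, -0.0, -0.2]
finger_gap: 0.0004
{'fovy': 70.02495146232353, 'cx': 253.63547106120035, 'cy': 190.66876621262534, 'pose': array([[ 7.56387837e-02,  9.62941554e-01,  2.58886727e-01,
         4.05578344e-01],
       [ 9.97134973e-01, -7.28400042e-02, -2.04004654e-02,
         3.10839800e-02],
       [-7.87145617e-04,  2.59688076e-01, -9.65692230e-01,
         3.37680983e-01],
       [ 0.00000000e+00,  0.00000000e+00,  0.00000000e+00,
         1.00000000e+00]])}
[0.47193804 0.02600396 0.19302753] [-0.14744782  0.59569831  0.02427343]
[253.75378007 237.29715209] [252.60736343 198.76501364] [378.34835727 377.20448175]
```

View pics/w1.png

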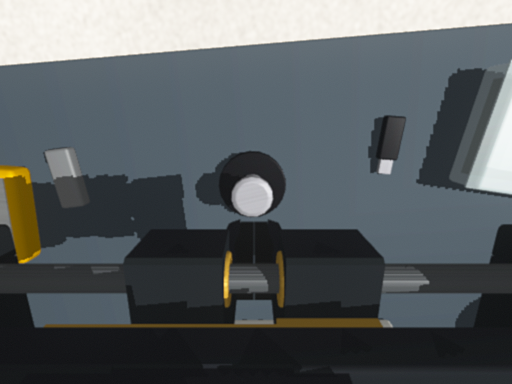

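View pics/s1.png

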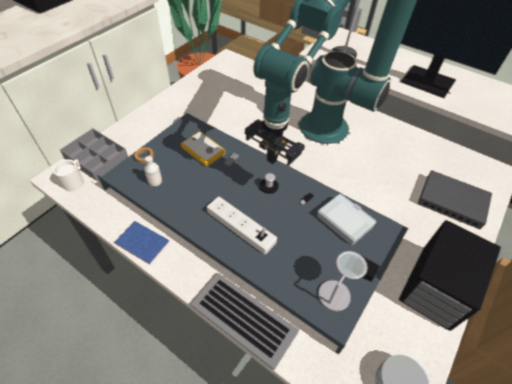

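```bash
python3 -m jog '[[[0,0,0],[0,0,-0.05],0],[[0,0,0],[0,0,-0.09],0],[[0,0,0],[0,0,-0.097],0],[[0,0,0],[0,0,-0.1],0],[[0,0,0],[0,0,-0.102],0],[[0,0,0],[0,0,-0.104],0],[[0,0,0],[0,0,-0.106],0],[[0,0,0],[0,0,-0.106],0],[[0,0,0],[0,0,-0.106],0]]'
```

```text
t: 3.08
tool_pos: [0.4724, 0.026, 0.1139]
tool_rot: [0.732, 0.681, 0.0, 0.001]
contact_force: [0.9, -0.4, 0.2]
finger_gap: 0.0005
```

```bash
python3 -m jog '[[[0,0,0],[0,0,-0.002],0],[[0,0,0],[0,0,-0.004],0],[[0,0,0],[0,0,-0.005],0],[[0,0,0],[0,0,-0.005],0],[[0,0,0],[0,0,-0.005],0]]'
python3 - <<'E'
from bench import r
import cv2
im,d=r.grab_frame('wrist');cv2.imwrite('pics/w2.png',im[:,:,::-1])
for i in range(4):
    r.grab_frame('top');print(r.get_obs()['contact_force'])
E
```

```text
t: 3.7
tool_pos: [0.4724, 0.026, 0.1102]
tool_rot: [0.732, 0.681, 0.0, 0.001]
contact_force: [-1.5, 0.3, 3.1]
finger_gap: 0.0
[-0.27659634 -0.50537775  2.65841701]
[-1.12879991  0.30828526  2.59151643]
[-0.56898566  0.41852652  3.10790992]
[0.3859825  0.46020529 2.83519824]
```

View pics/w2.png

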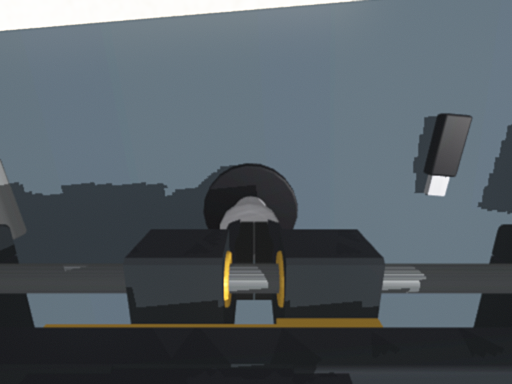

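```bash
python3 -m jog '[[[0,0,0],[0,0,0.06],0],[[0,0,0],[0,0,0.08],0],[[0,0,0],[0.09,0.07,0.08],0],[[0,0,0],[0.14,0.1,0.08],0],[[0,0,0],[0.19,0.144,0.08],0],[[0,0,0],[0.19,0.144,0.08],0],[[0,0,0],[0.19,0.144,0.08],0],[[0,0,0],[0.19,0.144,0.08],0]]'
python3 - <<'E'
from bench import r
import cv2,numpy as np
from h import *
c=r.get_calibration('wrist');im,d=r.grab_frame('wrist');cv2.imwrite('pics/w3.png',im[:,:,::-1])
o=r.get_obs();print(o['tool_pos'],o['contact_force'],proj(c,[.66,.134,.126]),proj(c,[.6736,.133,.097]))
im,d=r.grab_frame('scene');cv2.imwrite('pics/s3.png',cv2.resize(im[130:270,180:320,::-1],None,fx=4,fy=4))
im,d=r.grab_frame('top');cv2.imwrite('pics/t3.png',cv2.resize(im[120:260,170:310,::-1],None,fx=4,fy=4))
E
```

```text
t: 4.95
tool_pos: [0.6136, 0.133, 0.1697]
tool_rot: [0.733, 0.681, -0.0, 0.001]
contact_force: [0.0, -0.4, -0.0]
finger_gap: 0.0008
[0.61382861 0.13302883 0.17007827] [-0.40339736  0.1097007  -0.53953999] [258.67485988 267.54406948] [258.0836775  263.87613378]
```

View pics/w3.png

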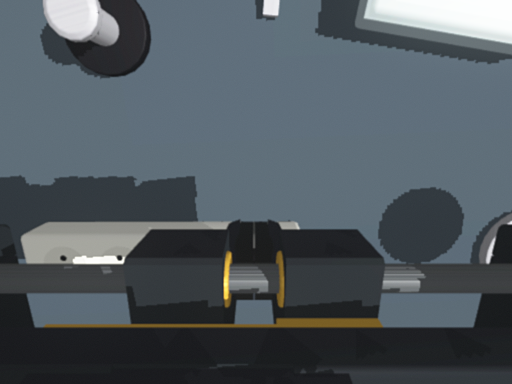

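View pics/s3.png

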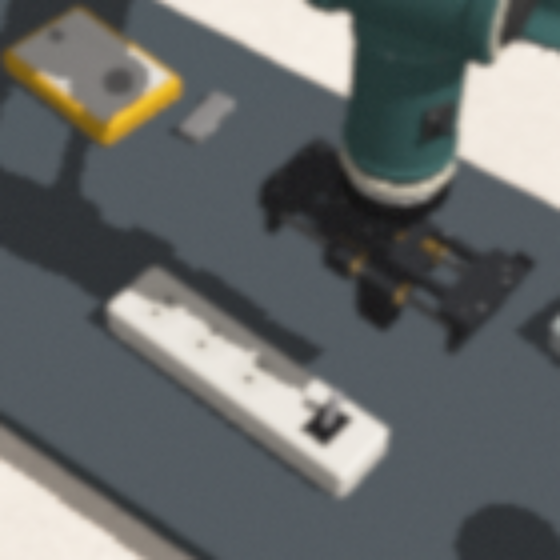

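View pics/t3.png

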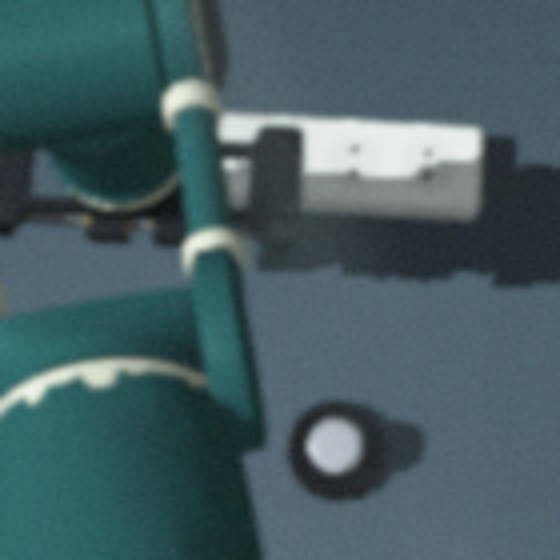

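```bash
python3 -m jog '[[[0,0,0],[0,0,-0.04],0],[[0,0,0],[0,0,-0.07],0],[[0,0,0],[0,0,-0.076],0],[[0,0,0],[0.02,0,-0.076],0],[[0,0,0],[0.03,0,-0.076],0],[[0,0,0],[0.035,0,-0.076],0],[[0,0,0],[0.035,0,-0.076],0]]'
python3 -m jog '[[[0,0,0],[0.004,0,0],0],[[0,0,0],[0.008,0,0],0],[[0,0,0],[0.012,-0.001,0],0],[[0,0,0],[0.016,-0.001,0],0],[[0,0,0],[0.02,-0.001,0],0],[[0,0,0],[0.02,-0.001,0],0]]'
python3 - <<'E'
from bench import r
import cv2
o=r.get_obs();print(o['tool_pos'],o['contact_force'])
im,d=r.grab_frame('scene');cv2.imwrite('pics/s4.png',cv2.resize(im[190:260,220:300,::-1],None,fx=7,fy=7,interpolation=2))
E
```

```text
t: 5.98
tool_pos: [0.6413, 0.1332, 0.1141]
tool_rot: [0.733, 0.68, 0.001, 0.002]
contact_force: [-0.5, -0.7, -0.6]
finger_gap: 0.0008
t: 6.72
tool_pos: [0.6565, 0.1324, 0.1141]
tool_rot: [0.733, 0.68, 0.001, 0.002]
contact_force: [-0.9, -0.4, 0.8]
finger_gap: 0.0004
[0.65648542 0.13242577 0.11409317] [-0.88182959 -0.43442907  0.77250969]
```

View pics/s4.png

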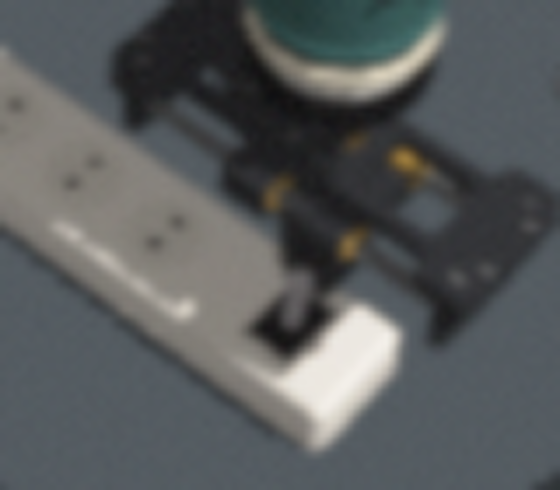

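```bash
python3 -m jog '[[[0,0,0],[0.004,0,0],0],[[0,0,0],[0.008,-0.001,0],0],[[0,0,0],[0.011,-0.001,0],0],[[0,0,0],[0.014,-0.001,0],0],[[0,0,0],[0.014,-0.001,0],0]]'
python3 - <<'E'
from bench import r
import cv2
o=r.get_obs();print(o['tool_pos'],o['contact_force'])
im,d=r.grab_frame('scene');cv2.imwrite('pics/s5.png',cv2.resize(im[190:260,220:300,::-1],None,fx=7,fy=7,interpolation=2))
E
```

```text
t: 7.4
tool_pos: [0.6673, 0.1316, 0.1141]
tool_rot: [0.733, 0.68, 0.001, 0.002]
contact_force: [-0.6, -0.8, 0.7]
finger_gap: 0.0005
[0.66732238 0.13161628 0.11409425] [-0.6036951  -0.8220254   0.65640031]
```

View pics/s5.png

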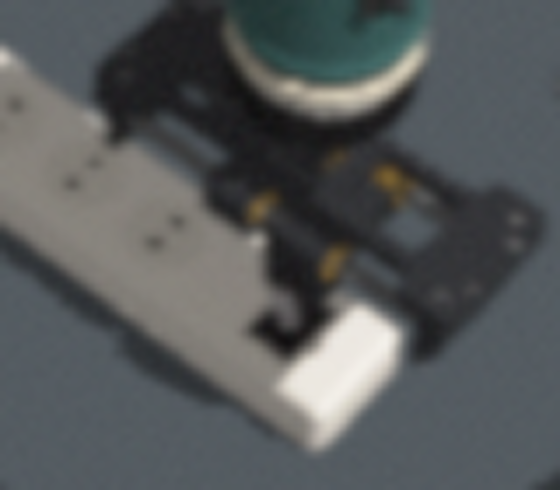

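```bash
python3 -m jog '[[[0,0,0],[0.002,0,0],0],[[0,0,0],[0.004,0,0],0],[[0,0,0],[0.004,0,0],0]]'; python3 -m jog '[[[0,0,0],[0.002,0,0],0],[[0,0,0],[0.003,0,0],0],[[0,0,0],[0.003,0,0],0]]'
python3 - <<'E'
from bench import r
import cv2
im,d=r.grab_frame('scene');cv2.imwrite('pics/s6.png',cv2.resize(im[190:260,220:300,::-1],None,fx=7,fy=7,interpolation=2))
E
```

```text
t: 7.82
tool_pos: [0.6702, 0.1315, 0.1138]
tool_rot: [0.733, 0.68, 0.001, 0.002]
contact_force: [-1.0, -0.3, 0.6]
finger_gap: 0.0003
t: 8.2
tool_pos: [0.6709, 0.1314, 0.1135]
tool_rot: [0.733, 0.68, -0.001, 0.001]
contact_force: [-5.9, 0.2, 3.3]
finger_gap: 0.0005
```

View pics/s6.png

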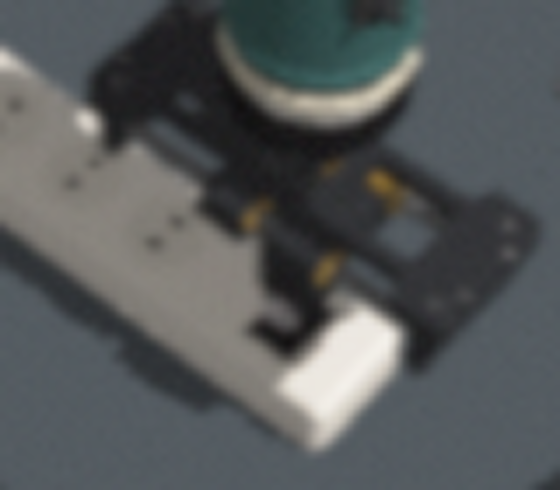

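```bash
python3 -m jog '[[[0,0,0],[-0.02,0,0],0],[[0,0,0],[-0.05,0,0],0],[[0,0,0],[-0.05,0,0.05],0],[[0,0,0],[-0.05,0,0.1],0],[[0,0,0],[-0.12,-0.1,0.1],0],[[0,0,0],[-0.16,-0.17,0.1],0],[[0,0,0],[-0.2,-0.25,0.1],0],[[0,0,0],[-0.24,-0.32,0.1],0],[[0,0,0],[-0.255,-0.36,0.1],0],[[0,0,0],[-0.255,-0.36,0.1],0]]'
python3 - <<'E'
from bench import r
import cv2
from h import *
o=r.get_obs();print(o['tool_pos'],o['contact_force'])
im,d=r.grab_frame('scene');cv2.imwrite('pics/s7.png',cv2.resize(im[190:260,220:300,::-1],None,fx=7,fy=7,interpolation=2))
c=r.get_calibration('wrist');im,d=r.grab_frame('wrist');cv2.imwrite('pics/w7.png',im[:,:,::-1]);print(proj(c,[.48,-.243,.096]),c['pose'][:3,3])
im,d=r.grab_frame('top');cv2.imwrite('pics/t7.png',cv2.resize(im[130:260,190:410,::-1],None,fx=3.5,fy=3.5,interpolation=2))
E
```

```text
t: 9.5
tool_pos: [0.478, -0.1416, 0.1887]
tool_rot: [0.735, 0.678, -0.001, 0.002]
contact_force: [0.2, 0.4, -0.7]
finger_gap: 0.0006
[ 0.47797991 -0.14158582  0.18871195] [ 0.18557765  0.37037685 -0.69217123]
[140.33032953 202.4796104 ] [ 0.41265014 -0.13380864  0.33393916]
```

View pics/s7.png

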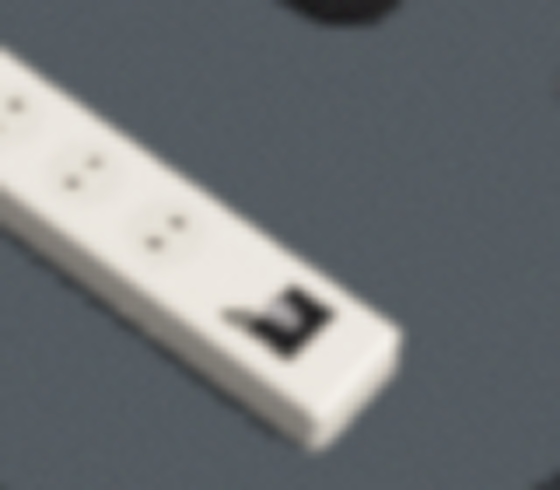

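View pics/w7.png

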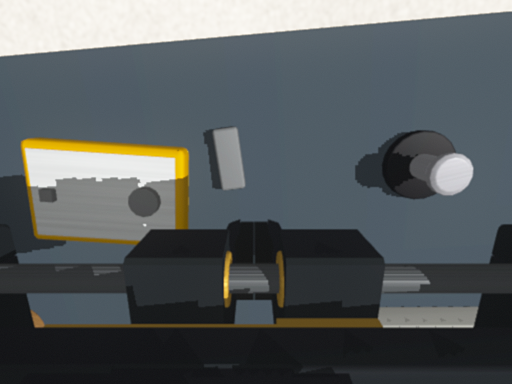

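View pics/t7.png

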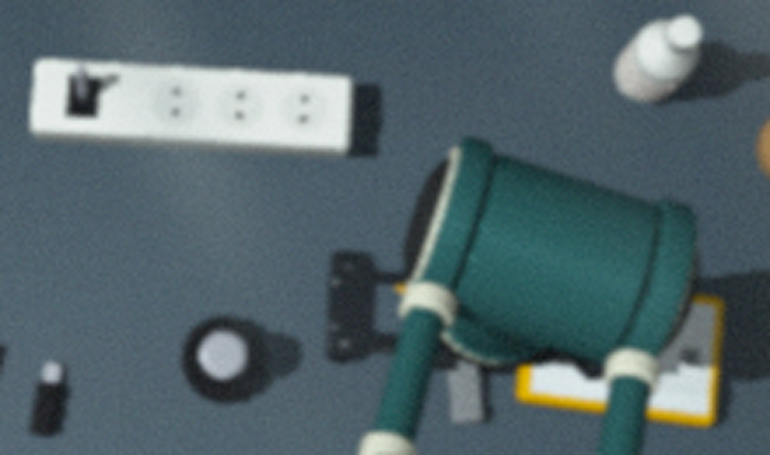

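```bash
python3 -m jog '[[[0,0,0],[0.003,-0.07,0],0],[[0,0,0],[0.003,-0.12,0],0],[[0,0,0],[0.003,-0.132,0],0],[[0,0,0],[0.003,-0.132,-0.06],0],[[0,0,0],[0.003,-0.132,-0.09],0],[[0,0,0],[0.003,-0.132,-0.105],0],[[0,0,0],[0.003,-0.132,-0.105],0],[[0,0,0],[0.003,-0.132,-0.105],0]]'
python3 - <<'E'
from bench import r
import cv2
from h import *
c=r.get_calibration('wrist');im,d=r.grab_frame('wrist');cv2.imwrite('pics/w8.png',im[:,:,::-1]);print(proj(c,[.48,-.241,.096]),r.get_obs()['contact_force'])
E
```

```text
t: 10.65
tool_pos: [0.4834, -0.2369, 0.1112]
tool_rot: [0.733, 0.681, 0.0, 0.002]
contact_force: [-0.8, 0.6, 0.3]
finger_gap: 0.0001
[245.79286779 221.53265312] [ 0.21872179  0.31980486 -0.49175838]
```

View pics/w8.png

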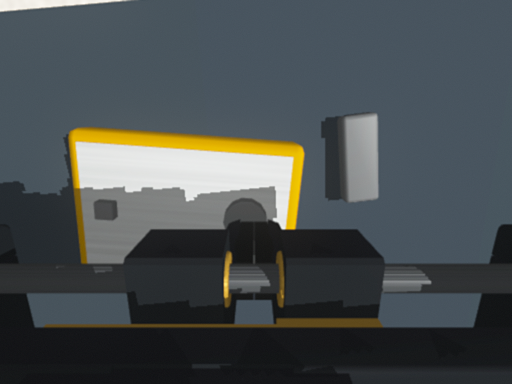

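```bash
python3 -m jog '[[[0,0,0],[-0.004,-0.006,0],0],[[0,0,0],[-0.004,-0.006,-0.01],0],[[0,0,0],[-0.004,-0.006,-0.016],0],[[0,0,0],[-0.004,-0.006,-0.019],0],[[0,0,0],[-0.004,-0.006,-0.022],0],[[0,0,0],[-0.004,-0.006,-0.024],0],[[0,0,0],[-0.004,-0.006,-0.024],0],[[0,0,0],[-0.004,-0.006,-0.024],0]]'
python3 - <<'E'
from bench import r
for i in range(3): r.grab_frame('wrist');o=r.get_obs();print(o['contact_force'],o['tool_pos'])
E
```

```text
t: 11.7
tool_pos: [0.4804, -0.2416, 0.0935]
tool_rot: [0.733, 0.68, 0.0, 0.002]
contact_force: [-1.7, 0.9, 1.8]
finger_gap: 0.0005
[-2.04789134  1.56845598  0.86198721] [ 0.48046188 -0.24163684  0.0935266 ]
[-0.1228423   0.95193748  1.62312732] [ 0.48045149 -0.24166038  0.09351676]
[-1.48558499  1.27488076  1.85330431] [ 0.48043546 -0.24165695  0.09349234]
```

```bash
python3 -m jog '[[[0,0,0],[0,0,-0.002],0],[[0,0,0],[0,0,-0.004],0],[[0,0,0],[0,0,-0.004],0],[[0,0,0],[0,0,-0.004],0]]'
python3 - <<'E'
from bench import r
for i in range(3): r.grab_frame('wrist');o=r.get_obs();print(o['contact_force'],o['tool_pos'])
E
```

```text
t: 12.35
tool_pos: [0.4806, -0.2417, 0.0906]
tool_rot: [0.733, 0.68, 0.001, 0.002]
contact_force: [-2.2, 1.1, 4.0]
finger_gap: 0.0003
[-1.06718615  0.79619746  4.06718369] [ 0.48059204 -0.24169738  0.09061727]
[-0.9230303   0.59156825  3.30082163] [ 0.48057036 -0.24172241  0.09059396]
[-2.03800501 -0.21500787  2.60026847] [ 0.48057084 -0.2417173   0.0906141 ]
```

```bash
python3 -m jog '[[[0,0,0],[0,0,-0.002],0],[[0,0,0],[0,0,-0.003],0],[[0,0,0],[0,0,-0.003],0]]'
python3 - <<'E'
from bench import r
for i in range(3): r.grab_frame('wrist');o=r.get_obs();print(o['contact_force'],o['tool_pos'])
E
```

```text
t: 12.88
tool_pos: [0.4806, -0.2417, 0.0896]
tool_rot: [0.733, 0.68, 0.0, 0.002]
contact_force: [-4.8, 1.9, 10.8]
finger_gap: 0.0006
[-5.28161856  2.44338398 11.1422144 ] [ 0.48062398 -0.24173469  0.08961331]
[-4.87535754  2.05460531 12.0657567 ] [ 0.48061992 -0.24175529  0.08961468]
[-4.53805654  1.81938281 11.04963148] [ 0.48062794 -0.24174079  0.08960829]
```

Key bottomed (force rising sharply to about 11 N). Lift away.

```bash
python3 -m jog '[[[0,0,0],[0,0,0.02],0],[[0,0,0],[0,0,0.08],0],[[0,0,0],[0,0,0.15],0],[[0,0,0],[-0.06,0.3,0.2],0],[[0,0,0],[-0.06,0.3,0.2],0],[[0,0,0],[-0.06,0.3,0.2],0],[[0,0,0],[-0.06,0.3,0.2],0],[[0,0,0],[-0.06,0.3,0.2],0],[[0,0,0],[-0.06,0.3,0.2],0],[[0,0,0],[-0.06,0.3,0.2],0]]'
python3 - <<'E'
from bench import r
import cv2
from h import *
im0,_,c=load('top');im,d=r.grab_frame('top');cv2.imwrite('pics/t9.png',cv2.resize(im[100:290,80:450,::-1],None,fx=2.1,fy=2.1,interpolation=2))
im1,_,_=load('scene');s,_=r.grab_frame('scene')
cv2.imwrite('pics/s9.png',cv2.resize(np.vstack([im1[120:260,90:390,::-1],s[120:260,90:390,::-1]]),None,fx=2,fy=2,interpolation=2))
print(r.get_obs()['contact_force'])
E
```

```text
t: 14.28
tool_pos: [0.4358, -0.0177, 0.2393]
tool_rot: [0.733, 0.68, 0.0, 0.002]
contact_force: [-0.2, 0.9, 0.5]
finger_gap: 0.0006
[-0.51591785 -0.55080948 -0.26825301]
```

View pics/t9.png

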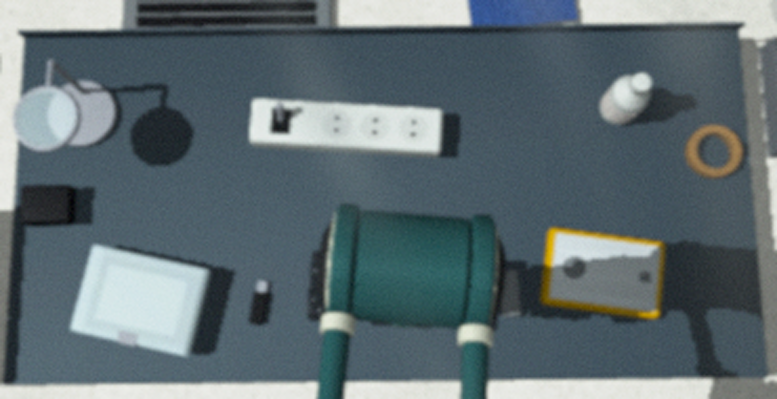

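View pics/s9.png

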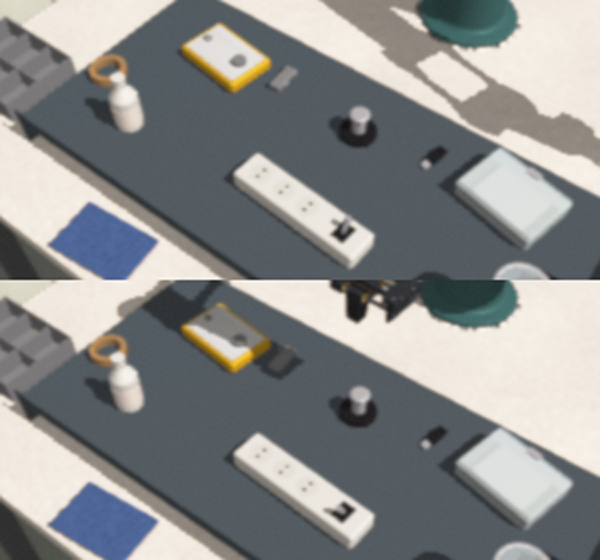

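The toggle leans away from the robot (on), and the drive and bystanders are where they were. The arm is clear, so I am handing in.

```bash
python3 -c "
from bench import r
print(r.hand_in())"
```

```text
the job is handed in; nothing more can be done
None
```

I did all three steps in order with shut fingertips and handed the job in; the arm's last move ended at about 14.3 s. No verdict was reported.

1. **Earthing cap:** I pressed it down a few millimetres and held it at about 2.8 N, with the switch still off.
2. **Switch:** I pushed the toggle until it hit its stop, where the measured force was about 6 N. After backing off, both the scene and top pictures showed it leaning away from the robot.
3. **Wake key:** I pressed it to the bottom of its travel. At about 3 to 4 N it was already down roughly 4 to 5 mm. The last millimetre raised the vertical force to about 11 N, more than I intended but under the 25 N limit.

In the last pictures the switch stood at on, the arm was clear with only sensor noise on the force reading, and the drive and the bystanders I could see looked unmoved. I judged this by eye, not by measuring. In that last top picture the arm hid the cap and partly the reader, but the scene view showed the cap in place and the reader in the arm's shadow. I could not read the key travel or the switch angle directly, so those rest on the forces and heights, and for the switch on the pictures. No check failed or disagreed.

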